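Press down the paper clamps of a watercolour board, middle first

ROBOT

A 7-joint arm with a two-finger parallel gripper is mounted at the origin on the work surface. World frame = base frame: x ahead of the robot, y to its left, z up, the work surface at z = 0. Lengths are in m, angles in rad, forces in N, time in s.
With the tool pointing down it reaches from about 0.4 to 0.85 m from the base axis. Payload 10.4 kg.
Tool frame: the origin (TCP) lies where the fingers leave the gripper's body, on its centre line; the fingertips stand 70 mm ahead of it and the grasp point (between the pads) lies r.grip_depth ahead of it (r.grip_depth is the distance from the TCP to the grasp point, in m); z points along the fingers, y is the direction in which the jaws open and shut (so a half turn about z gives the same grasp; the last joint's range is limited). The gripper opens to 87 mm and grips with 3 to 60 N. Pads are 19 mm wide; open, the fingers measure 117 mm over their backs; the gripper's body (75 mm by 190 mm) begins 51 mm behind the grasp point.
Start: joints at [1.244, 0.332, -0.065, 1.46, 0.022, 1.35, -0.088], TCP at [0.187, -0.596, 0.292] pointing down, gripper open.
Joint ranges: [-2.6, 2.6], [-0.5, 2.12], [-1.47, 1.34], [0.16, 2.42], [-1.27, 4.41], [0.06, 2.06], [-2.6, 2.6]. Speed limits (rad/s): [2.22, 2.22, 2.79, 2.79, 3.14, 3.14, 3.14].

INTERFACE

Orientations are given as a unit quaternion [x, y, z, w].
In Python, from bench import monitor, viewer, workorder, nets, r gives the robot as it stands.
- The arm moves only by the tool drive_tool, never from a script. Its argument "plan" is a list of rows, each an object of numbers: "rx", "ry", "rz": the turn, a rotation vector about the tool's x, y, z in units of 360 degrees (1.0 is 360 degrees); "x", "y", "z": the shift along the tool's x, y, z in units of 1000 mm (1.0 is 1000 mm); "fingers": the opening, from 0 (shut) to 1 (fully open). In form: [{"rx": .., "ry": .., "rz": .., "x": .., "y": .., "z": .., "fingers": ..}, ...]. A call has 1 to 12 rows; each row is the pose to reach, as a shift and turn from the pose commanded when the call began, along the tool's axes at that moment, turning the shorter way round; what a row does not reach only later rows make up. A row lasts 1/8 s, in which the tool goes at most 62.5 mm and 10.7 degrees, less where a joint would pass 70% of its speed; a pose out of reach is approached as far as the arm can. A call with a number of a shift or a turn outside -1 to 1 is refused whole. A call with a gripper value outside its range is refused whole. The fingers move at their own pace and stop on an object; "squeeze" is the grip in N (left out, the last holds). Time passes only in rows, so rows that repeat a pose let the fingers close. It gives the time, the measured TCP pose, the force and the opening at its end, in the units of the state.
- monitor.read_state(): the state, without advancing time (a new reading comes with each control period).
- viewer.camera(name): name is "side" or "top" or "wrist"; returns a dict with "color" (384x512x3 uint8, red, green, blue), "depth" (384x512 float32, m along the optical axis (not along the pixel's ray), 0 where there is no reading), "camera_matrix" (3x3 intrinsics, pixels), "xyz" and "rotation" of the camera in the world. Camera axes: x right, y down, z forward; pixel columns grow to the right and rows downward; lengths in m; the calibration is good to about 2 mm. A picture is of the moment at which its call begins.
- workorder.close_job(): hands the job in, once; it reports no verdict.
Trained networks look in the newest picture that a camera, given by its name, has taken for a name from the list of things; names that differ only in an ending like _2 or _b are one class to them, and where a whole thing is asked for, a point or a joint stands for the part that bears it (a point fixed in the world has none). Each returns a list of dicts, best first, with "confidence" (0 to 1); they miss things now and then, are a little off and sometimes report something else, mostly with a low value. They report only what shows in the picture. A call takes as long as a camera call. They do not tell look-alikes from the thing itself.
- nets.find_in(label, camera): "centre" ([x, y, z] in m, in world coordinates, good to about 4 mm: the middle of the surface that is visible of it).
- nets.regions_of(label, camera): "region" (384x512 bool, what is visible of it).
The state is a dict: "time": time; "joint_positions": joint angles; "joint_vel": joint speeds; "joint_torque": joint torques, N m; "ee_pos": TCP position; "eef_rot": TCP orientation; "ft_force": force on the tool from outside, world axes, zero at the start; "torque": the same for the moment, N m; "width": finger opening in m.
Only numpy, scipy, OpenCV 4.12 (cv2) and the standard library are available. Lean on these libraries where they do the work, as an engineer would, in place of code of your own. Each camera call takes 0.05 s, during which the arm holds its last target.

TASK

Fix the watercolour sheet on the drawing board by pushing the three raised steel clamp levers fully down with the fingertips, one at a time so that the sheet does not buckle: the middle lever first, then the end lever on the side where the mug of brushes stands, and last the lever at the other end. Only push: do not pick up anything or let the board shift, and leave the pine cone, mug and jar undisturbed.

Things in the scene. Friction and masses are not known exactly. Their poses are not given: they have to be found in the camera images.
- board: Loose plywood drawing board, 1.2 kg, 280 (x) x 380 (y) x 16 mm, flat on the table, with a painted sheet fixed flat on it. Origin: centre of its underside; x points to its far edge, away from the robot, y to its left end, z up. Three identical steel lever clamps stand near the far edge, at y = +130 mm (left), 0 (middle), -130 mm (right). Beyond lies a fixed flat paint tin, 16 mm high, not part of the job.
- mug: White ceramic mug without handle, 80 mm wide, 95 mm high, with five paint brushes standing in it up to 210 mm above the table. It stands on the table beyond either the board's left or its right end; at the other end stands the jar. Origin: centre of its underside, on the table.
- jar: Closed round glass jar with a steel cap, 66 mm wide, 85 mm high, standing on the table beyond the board's other end. Origin: centre of its underside.
- cone: Loose brown pine cone, 58 mm wide, 52 mm high, standing as a paperweight on the near half of the sheet. Origin: centre of its underside, on the board's top face.
- left (a joint): Turn of the left clamp's lever about its hinge (rad): 0 = raised to 0.70 rad above level, 0.70 = fully down, level, against a hard stop. It starts between 0 and 0.2. No spring: friction (about 0.15 N m, so 3 to 4 N pressed downwards on the thumb pad) holds it wherever it is left.
- left_hinge (a point): Hinge axis of the left clamp, midway across the lever, in the bracket on the board: at (115, +130, 30) mm in the board's frame, 14 mm above the board's top face. The axis runs along the board's y; the lever points from here towards the board's near edge (board -x) and upwards. The bracket is 40 mm wide (46 mm at its foot) and its cheeks end 8 mm above this axis.
- left_pad (a point): Point on the upper face of the left lever, on its thumb pad, 55 mm from the hinge axis along the lever and 5 mm above its centre plane; turns with it. The lever is 72 mm long from axis to tip; its last 30 mm are the pad, 32 mm wide, 10 mm thick. At joint 0 this point is 39 mm above the axis; fully down it is 5 mm above it (35 mm above the table) and 55 mm from it towards the board's near edge.
- mid (a joint): Turn of the middle clamp's lever about its hinge (rad): 0 = raised to 0.70 rad above level, 0.70 = fully down, level, against a hard stop. It starts between 0 and 0.2. No spring: friction (about 0.15 N m, so 3 to 4 N pressed downwards on the thumb pad) holds it wherever it is left.
- mid_hinge (a point): Hinge axis of the middle clamp, midway across the lever, in the bracket on the board: at (115, 0, 30) mm in the board's frame, 14 mm above the board's top face. The axis runs along the board's y; the lever points from here towards the board's near edge (board -x) and upwards. The bracket is 40 mm wide (46 mm at its foot) and its cheeks end 8 mm above this axis.
- mid_pad (a point): Point on the upper face of the middle lever, on its thumb pad, 55 mm from the hinge axis along the lever and 5 mm above its centre plane; turns with it. The lever is 72 mm long from axis to tip; its last 30 mm are the pad, 32 mm wide, 10 mm thick. At joint 0 this point is 39 mm above the axis; fully down it is 5 mm above it (35 mm above the table) and 55 mm from it towards the board's near edge.
- right (a joint): Turn of the right clamp's lever about its hinge (rad): 0 = raised to 0.70 rad above level, 0.70 = fully down, level, against a hard stop. It starts between 0 and 0.2. No spring: friction (about 0.15 N m, so 3 to 4 N pressed downwards on the thumb pad) holds it wherever it is left.
- right_hinge (a point): Hinge axis of the right clamp, midway across the lever, in the bracket on the board: at (115, -130, 30) mm in the board's frame, 14 mm above the board's top face. The axis runs along the board's y; the lever points from here towards the board's near edge (board -x) and upwards. The bracket is 40 mm wide (46 mm at its foot) and its cheeks end 8 mm above this axis.
- right_pad (a point): Point on the upper face of the right lever, on its thumb pad, 55 mm from the hinge axis along the lever and 5 mm above its centre plane; turns with it. The lever is 72 mm long from axis to tip; its last 30 mm are the pad, 32 mm wide, 10 mm thick. At joint 0 this point is 39 mm above the axis; fully down it is 5 mm above it (35 mm above the table) and 55 mm from it towards the board's near edge.
There are look-alikes about, which are no part of the job. Leave any pink or red look-alike of the cone alone. Several things have the shape of the mug; the one meant has the colours described above.

How it is judged:
On the way, in this order (a step that is already met when the one before it is completed fails the run):
1. the middle lever is down while both end levers are still up (value of joint mid above 0.62 rad and value of joint each of left, right below 0.35 rad), for 0.2 s.
2. the end lever on the mug's side is down while the other end lever is still up (((y of mug in the frame of board above 0 m and value of joint left above 0.62 rad and value of joint right below 0.35 rad) or (y of mug in the frame of board below 0 m and value of joint right above 0.62 rad and value of joint left below 0.35 rad))), for 0.2 s.
3. the last end lever is down too (value of joint each of left, right, mid above 0.62 rad), for 0.2 s.
At the end, for the whole second after the job is handed in: All three levers are pressed down (joint above 0.62 of 0.70 rad), in the order middle, mug side, other side; the board is at rest within 15 mm of where it lay, and the cone, mug and jar stand upright within 20 mm of where they stood (all of step 3 and distance of each of left_hinge, mid_hinge, right_hinge from where it was at the start of the episode below 0.015 m and distance of each of mug, jar, cone from where it was at the start of the episode below 0.02 m and angle between each of mug, jar, cone's own z axis and vertical below 0.3 rad and linear speed of board below 0.02 m/s); the robot touches nothing.
It fails at once if the drawing board is shifted by more than 15 mm (distance of any of left_hinge, mid_hinge, right_hinge from where it was at the start of the episode above 0.015 m).
It fails at once if the drawing board is lifted or tipped (height (world z) of board above 0.008 m or angle between board's own z axis and vertical above 0.06 rad).
It fails at once if the pine cone, mug or jar is moved more than 20 mm, lifted or tipped over (distance of any of mug, jar, cone from where it was at the start of the episode above 0.02 m or angle between any of mug, jar, cone's own z axis and vertical above 0.3 rad).
It also fails if it takes over 42 s, if anything falls off the work surface, if the arm or the gripper's body presses on something with over 40 N, if the wrist force passes 120 N, or if a joint passes its speed limit or range.

## Working session

There is one attempt and no reset: what is moved stays moved. The work goes in short steps, Python scripts to look and compute and a tool call to move; the robot and the scene stay as the last step left them, time stands still between calls to the robot, and variables do not carry over. Pictures are saved under pics/ and viewed, and the job is handed in when it is done.

Besides the shell and the picture viewer there is one more tool, called after "Emit:" as name(argument=value, ...), one argument or row to a line, values as JSON. drive_tool: Moves the arm, as the interface text tells. Its arguments: {"type":"object","properties":{"plan":{"type":"array","items":{"type":"object","properties":{"rx":{"type":"number","minimum":-1,"maximum":1},"ry":{"type":"number","minimum":-1,"maximum":1},"rz":{"type":"number","minimum":-1,"maximum":1},"x":{"type":"number","minimum":-1,"maximum":1},"y":{"type":"number","minimum":-1,"maximum":1},"z":{"type":"number","minimum":-1,"maximum":1},"fingers":{"type":"number"}}}},"squeeze":{"type":"number"}},"required":["plan"]}

```bash
mkdir -p pics; cat > h.py <<'E'
import numpy as np, cv2
from bench import monitor, viewer, workorder, nets, r
def snap(cam,name):
    d=viewer.camera(cam); cv2.imwrite(f'pics/{name}.png',d['color'][:,:,::-1]); return d
def world(d,u,v):
    K=d['camera_matrix'];z=d['depth'][int(v),int(u)]
    p=np.array([(u-K[0,2])/K[0,0]*z,(v-K[1,2])/K[1,1]*z,z]); return np.array(d['rotation'])@p+np.array(d['xyz'])
E
python3 - <<'E'
from h import *
s=monitor.read_state(); print(s['time'],s['ee_pos'],s['eef_rot'],s['width'],s['ft_force'],r.grip_depth)
for c in ['top','side']:
    d=snap(c,c+'1')
    for l in ['board','mug','jar','cone','left_pad','mid_pad','right_pad','left_hinge','mid_hinge','right_hinge']:
        try: print(c,l,[(np.round(x['centre'],3).tolist(),round(x['confidence'],2)) for x in nets.find_in(l,c)])
        except Exception as e: print(l,e)
E
```

```text
0.0 [ 0.18685828 -0.59609601  0.29143064] [ 9.88485574e-01  1.51313315e-01 -1.53512749e-04 -7.26443523e-04] 0.08688022246887095 [-0.32336211 -0.28426352  0.23727106] 0.051
top board [([0.493, -0.009, 0.018], 0.89)]
top mug [([0.513, 0.358, 0.067], 0.9), ([0.504, 0.495, 0.076], 0.78)]
top jar [([0.602, -0.359, 0.081], 0.89)]
top cone [([0.522, -0.282, 0.032], 0.73), ([0.448, -0.039, 0.052], 0.67), ([0.422, -0.303, 0.032], 0.62)]
top left_pad [([0.596, 0.095, 0.058], 0.81), ([0.493, -0.01, 0.018], 0.67)]
top mid_pad [([0.571, -0.033, 0.051], 0.65)]
top right_pad [([0.548, -0.156, 0.054], 0.58)]
top left_hinge [([0.496, -0.012, 0.016], 0.75), ([0.507, 0.358, 0.067], 0.68)]
top mid_hinge [([0.494, -0.012, 0.019], 0.82), ([0.511, 0.358, 0.069], 0.51)]
top right_hinge [([0.495, -0.009, 0.021], 0.7)]
side board [([0.493, -0.064, 0.02], 0.58)]
side mug [([0.507, 0.333, 0.08], 0.71), ([0.492, 0.478, 0.094], 0.65)]
side jar [([0.604, -0.383, 0.074], 0.69)]
side cone [([0.525, -0.3, 0.035], 0.9), ([0.415, -0.322, 0.035], 0.72), ([0.447, -0.053, 0.047], 0.52)]
side left_pad [([0.591, 0.091, 0.055], 0.51), ([0.505, 0.331, 0.078], 0.4)]
side mid_pad [([0.568, -0.04, 0.052], 0.53)]
side right_pad [([0.552, -0.161, 0.05], 0.54), ([0.493, -0.061, 0.014], 0.47)]
side left_hinge [([0.49, -0.066, 0.016], 0.85), ([0.509, 0.332, 0.08], 0.53)]
side mid_hinge [([0.496, -0.067, 0.021], 0.71)]
side right_hinge [([0.489, -0.064, 0.015], 0.86), ([0.594, 0.095, 0.053], 0.73), ([0.575, -0.038, 0.054], 0.17)]
```

View pics/top1.png

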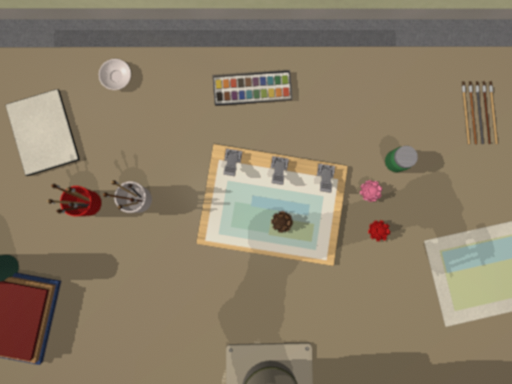

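View pics/side1.png

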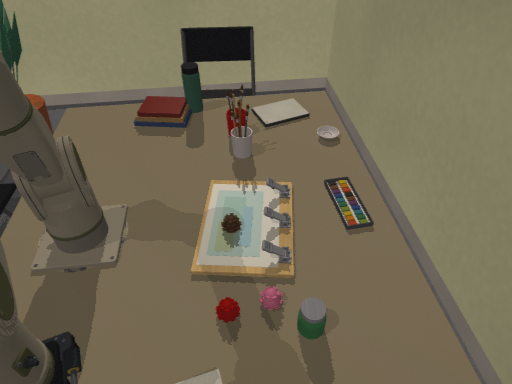

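The white mug with brushes is at top (131,197), which is y≈+0.36 and so beyond the board's left end. The red mug-shaped one at (80,201) is the look-alike. The jar is at the right, (403,158), and the brown cone is on the sheet at (282,222). The order is therefore mid, left, right. Next I'll fit the board pose.

```bash
python3 - <<'E'
from h import *
d=viewer.camera('top'); np.save('top0.npy',d['depth'])
K=np.array(d['camera_matrix']);z=d['depth'];R=np.array(d['rotation']);t=np.array(d['xyz'])
v,u=np.mgrid[:384,:512]
P=np.stack([(u-K[0,2])/K[0,0]*z,(v-K[1,2])/K[1,1]*z,z],-1)@R.T+t
print(K[0,0],t)
m=(z>0)&(P[...,2]>0.009)&(P[...,0]>.3)&(P[...,0]<.7)&(P[...,1]>-.24)&(P[...,1]<.22)
m=m.astype(np.uint8)
n,l,st,c=cv2.connectedComponentsWithStats(m); i=1+np.argmax(st[1:,4]); m=(l==i)
mb=m&(P[...,2]<.025)
print('boardz',np.median(P[mb][:,2]))
rect=cv2.minAreaRect((P[mb][:,:2]*1000).astype(np.float32)); print(rect)
(cx,cy),(w,h),a=rect
yaw=np.radians(a); 
if w>h: yaw-=np.pi/2
yaw=(yaw+np.pi/4)%(np.pi/2)-np.pi/4
print('yaw',yaw)
c=np.array([cx,cy])/1000; Rb=np.array([[np.cos(yaw),-np.sin(yaw)],[np.sin(yaw),np.cos(yaw)]])
B=(P[...,:2]-c)@Rb
hi=m&(P[...,2]>.028)&(B[...,0]>0)
for nme,y in [('left',.13),('mid',0),('right',-.13)]:
    s=hi&(abs(B[...,1]-y)<.04); q=B[s]; zz=P[s][:,2]
    print(nme,'n',len(q),'bx',q[:,0].min(),q[:,0].max(),'by mean',q[:,1].mean(),'zmax',zz.max())
    for x0 in np.arange(.03,.14,.01):
        k=abs(q[:,0]-x0)<.005
        if k.any(): print('   ',round(x0,3),zz[k].mean().round(4),q[k,1].mean().round(4))
    # expected pad fully-down & current
    pd=c+Rb@np.array([.06,y]); print('  pad down world',pd.round(4),'hinge',(c+Rb@np.array([.115,y])).round(4))
E
```

```text
Traceback (most recent call last):
ValueError: matmul: Input operand 1 has a mismatch in its core dimension 0, with gufunc signature (n?,k),(k,m?)->(n?,m?) (size 4 is different from 3)
```

```bash
cat > h.py <<'E'
import numpy as np, cv2
from scipy.spatial.transform import Rotation as Ro
from bench import monitor, viewer, workorder, nets, r
def snap(cam,name):
    d=viewer.camera(cam); cv2.imwrite(f'pics/{name}.png',d['color'][:,:,::-1]); return d
def cloud(d):
    K=np.array(d['camera_matrix']);z=d['depth'];R=np.array(d['rotation']);t=np.array(d['xyz'])
    if R.size==4: R=Ro.from_quat(R.ravel()).as_matrix()
    v,u=np.mgrid[:384,:512]
    return np.stack([(u-K[0,2])/K[0,0]*z,(v-K[1,2])/K[1,1]*z,z],-1)@R.T+t
E
cat > fit.py <<'E'
from h import *
d=viewer.camera('top'); P=cloud(d); z=d['depth']
m=(z>0)&(P[...,2]>0.009)&(P[...,0]>.3)&(P[...,0]<.7)&(P[...,1]>-.24)&(P[...,1]<.22)
n,l,st,_=cv2.connectedComponentsWithStats(m.astype(np.uint8)); m=(l==1+np.argmax(st[1:,4]))
mb=m&(P[...,2]<.025)
print('boardz',np.median(P[mb][:,2]))
rect=cv2.minAreaRect((P[mb][:,:2]*1000).astype(np.float32)); print(rect)
(cx,cy),(w,h),a=rect
yaw=(np.radians(a)+np.pi/4)%(np.pi/2)-np.pi/4
print('yaw',yaw)
c=np.array([cx,cy])/1000; Rb=np.array([[np.cos(yaw),-np.sin(yaw)],[np.sin(yaw),np.cos(yaw)]])
B=(P[...,:2]-c)@Rb
hi=m&(P[...,2]>.028)&(B[...,0]>0)
for nme,y in [('left',.13),('mid',0),('right',-.13)]:
    s=hi&(abs(B[...,1]-y)<.04); q=B[s]; zz=P[s][:,2]
    print(nme,'n',len(q),'bx',q[:,0].min().round(4),q[:,0].max().round(4),'by mean',q[:,1].mean().round(4),'zmax',zz.max().round(4))
    for x0 in np.arange(.03,.14,.01):
        k=abs(q[:,0]-x0)<.005
        if k.any(): print('   ',round(x0,3),zz[k].mean().round(4),q[k,1].mean().round(4))
    print('  pad down world',(c+Rb@np.array([.06,y])).round(4),'hinge',(c+Rb@np.array([.115,y])).round(4))
E
python3 fit.py; python3 -c "
from h import *
d=viewer.camera('top');print(d['camera_matrix'],d['xyz'])
s=monitor.read_state();print(s['time'],Ro.from_quat(s['eef_rot']).as_matrix().round(4))"
```

```text
boardz 0.015693374880960897
((490.74603271484375, -17.592575073242188), (380.2949523925781, 280.3368835449219), 80.07901000976562)
yaw -0.17315394038698972
left n 263 bx 0.0528 0.1238 by mean 0.1299 zmax 0.0744
    0.05 0.0663 0.1305
    0.06 0.0687 0.13
    0.07 0.0633 0.1293
    0.08 0.0565 0.1298
    0.09 0.048 0.129
    0.1 0.0418 0.1309
    0.11 0.0351 0.1304
    0.12 0.0332 0.1297
  pad down world [0.5722 0.1001] hinge [0.6264 0.0907]
mid n 272 bx 0.0509 0.1234 by mean 0.0002 zmax 0.0724
    0.05 0.0651 -0.001
    0.06 0.066 0.0009
    0.07 0.0596 0.0004
    0.08 0.0525 0.0007
    0.09 0.046 -0.0002
    0.1 0.0393 0.0007
    0.11 0.0346 -0.0001
    0.12 0.0333 -0.0009
  pad down world [ 0.5498 -0.0279] hinge [ 0.604  -0.0374]
right n 276 bx 0.0512 0.1244 by mean -0.1292 zmax 0.0719
    0.05 0.0652 -0.1303
    0.06 0.066 -0.1286
    0.07 0.0597 -0.129
    0.08 0.0526 -0.1286
    0.09 0.0462 -0.1291
    0.1 0.0399 -0.1289
    0.11 0.0343 -0.1296
    0.12 0.0337 -0.1305
  pad down world [ 0.5275 -0.156 ] hinge [ 0.5816 -0.1655]
[[429.26231848   0.         254.42868253]
 [  0.         429.26231848 191.61908384]
 [  0.           0.           1.        ]] [0.4190279  0.06322008 1.19376219]
1.25 [[ 9.542e-01  2.991e-01  0.000e+00]
 [ 2.991e-01 -9.542e-01 -1.000e-04]
 [ 0.000e+00  1.000e-04 -1.000e+00]]
```

The fit is good: 380×280 mm, and the levers are where they should be. I'll move above the middle pad, jaws shut and aligned with the board.

Emit:
drive_tool(
  plan=[
    {"x": 0.515, "y": -0.434, "z": 0.1, "rz": 0.076, "fingers": 0},
    {"x": 0.515, "y": -0.434, "z": 0.1, "rz": 0.076, "fingers": 0},
    {"x": 0.515, "y": -0.434, "z": 0.1, "rz": 0.076, "fingers": 0},
    {"x": 0.515, "y": -0.434, "z": 0.1, "rz": 0.076, "fingers": 0},
    {"x": 0.515, "y": -0.434, "z": 0.1, "rz": 0.076, "fingers": 0},
    {"x": 0.515, "y": -0.434, "z": 0.1, "rz": 0.076, "fingers": 0},
    {"x": 0.515, "y": -0.434, "z": 0.1, "rz": 0.076, "fingers": 0},
    {"x": 0.515, "y": -0.434, "z": 0.1, "rz": 0.076, "fingers": 0},
    {"x": 0.515, "y": -0.434, "z": 0.1, "rz": 0.076, "fingers": 0},
    {"x": 0.515, "y": -0.434, "z": 0.1, "rz": 0.076, "fingers": 0},
    {"x": 0.515, "y": -0.434, "z": 0.1, "rz": 0.076, "fingers": 0},
    {"x": 0.515, "y": -0.434, "z": 0.1, "rz": 0.076, "fingers": 0},
  ],
)

```text
validation failed for argument at $.pl...
```

Emit:
drive_tool(
  plan=[
    {"rx": 0.0, "ry": 0.0, "rz": 0.076, "x": 0.515, "y": -0.434, "z": 0.1, "fingers": 0.0},
    {"rx": 0.0, "ry": 0.0, "rz": 0.076, "x": 0.515, "y": -0.434, "z": 0.1, "fingers": 0.0},
  ],
)

```text
time: 1.5
ee_pos: [0.2531, -0.4924, 0.2738]
eef_rot: [0.999, -0.036, 0.0, 0.0]
ft_force: [1.1, -0.5, -0.6]
width: 0.0743
```

```bash
python3 -c "
from h import *
s=monitor.read_state();print(s['time'],s['ee_pos'],s['width'])"
```

```text
1.5 [ 0.25310191 -0.49238917  0.27381294] 0.07428331282002795
```

Emit:
drive_tool(
  plan=[
    {"rx": 0.0, "ry": 0.0, "rz": 0.016, "x": 0.262, "y": -0.484, "z": 0.084, "fingers": 0.0},
    {"rx": 0.0, "ry": 0.0, "rz": 0.016, "x": 0.262, "y": -0.484, "z": 0.084, "fingers": 0.0},
    {"rx": 0.0, "ry": 0.0, "rz": 0.016, "x": 0.262, "y": -0.484, "z": 0.084, "fingers": 0.0},
    {"rx": 0.0, "ry": 0.0, "rz": 0.016, "x": 0.262, "y": -0.484, "z": 0.084, "fingers": 0.0},
    {"rx": 0.0, "ry": 0.0, "rz": 0.016, "x": 0.262, "y": -0.484, "z": 0.084, "fingers": 0.0},
    {"rx": 0.0, "ry": 0.0, "rz": 0.016, "x": 0.262, "y": -0.484, "z": 0.084, "fingers": 0.0},
    {"rx": 0.0, "ry": 0.0, "rz": 0.016, "x": 0.262, "y": -0.484, "z": 0.084, "fingers": 0.0},
    {"rx": 0.0, "ry": 0.0, "rz": 0.016, "x": 0.262, "y": -0.484, "z": 0.084, "fingers": 0.0},
    {"rx": 0.0, "ry": 0.0, "rz": 0.016, "x": 0.262, "y": -0.484, "z": 0.084, "fingers": 0.0},
    {"rx": 0.0, "ry": 0.0, "rz": 0.016, "x": 0.262, "y": -0.484, "z": 0.084, "fingers": 0.0},
    {"rx": 0.0, "ry": 0.0, "rz": 0.016, "x": 0.262, "y": -0.484, "z": 0.084, "fingers": 0.0},
  ],
)

```text
time: 2.88
ee_pos: [0.5457, -0.0283, 0.19]
eef_rot: [0.997, -0.083, -0.0, 0.0]
ft_force: [0.1, -0.7, -0.1]
width: 0.0003
```

```bash
python3 -c "
from h import *
s=monitor.read_state();print(s['time'],s['ee_pos'],s['width'],Ro.from_quat(s['eef_rot']).as_matrix().round(4))
snap('side','side2')"
```

```text
2.875 [ 0.54566477 -0.02829363  0.19003874] 0.00032777923725164535 [[ 9.862e-01 -1.655e-01 -4.000e-04]
 [-1.655e-01 -9.862e-01 -3.000e-04]
 [-3.000e-04  4.000e-04 -1.000e+00]]
```

View pics/side2.png

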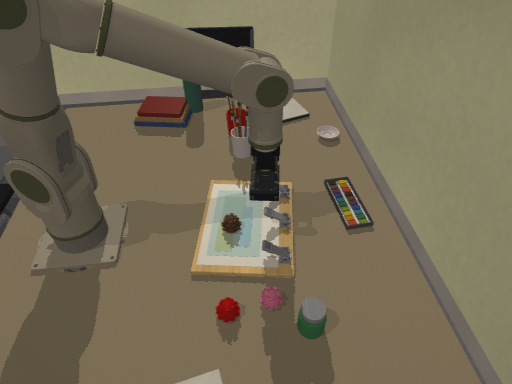

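Fingertips are shut above the middle pad, with all three levers still raised at (277,190–250). I'll press slowly.

Emit:
drive_tool(
  plan=[
    {"rx": 0.0, "ry": 0.0, "rz": 0.0, "x": 0.003, "y": 0.0, "z": 0.04, "fingers": 0.0},
    {"rx": 0.0, "ry": 0.0, "rz": 0.0, "x": 0.003, "y": 0.0, "z": 0.048, "fingers": 0.0},
    {"rx": 0.0, "ry": 0.0, "rz": 0.0, "x": 0.003, "y": 0.0, "z": 0.056, "fingers": 0.0},
    {"rx": 0.0, "ry": 0.0, "rz": 0.0, "x": 0.003, "y": 0.0, "z": 0.064, "fingers": 0.0},
    {"rx": 0.0, "ry": 0.0, "rz": 0.0, "x": 0.003, "y": 0.0, "z": 0.072, "fingers": 0.0},
  ],
)

```text
time: 3.55
ee_pos: [0.5492, -0.0285, 0.1185]
eef_rot: [0.997, -0.083, 0.001, 0.0]
ft_force: [-0.8, -0.3, 2.6]
width: 0.0005
```

Emit:
drive_tool(
  plan=[
    {"rx": 0.0, "ry": 0.0, "rz": 0.0, "x": 0.0, "y": 0.0, "z": 0.005, "fingers": 0.0},
    {"rx": 0.0, "ry": 0.0, "rz": 0.0, "x": 0.0, "y": 0.0, "z": 0.01, "fingers": 0.0},
    {"rx": 0.0, "ry": 0.0, "rz": 0.0, "x": 0.0, "y": 0.0, "z": 0.013, "fingers": 0.0},
    {"rx": 0.0, "ry": 0.0, "rz": 0.0, "x": 0.0, "y": 0.0, "z": 0.014, "fingers": 0.0},
    {"rx": 0.0, "ry": 0.0, "rz": 0.0, "x": 0.0, "y": 0.0, "z": 0.014, "fingers": 0.0},
  ],
)

```text
time: 4.18
ee_pos: [0.5487, -0.0283, 0.1049]
eef_rot: [0.997, -0.083, -0.0, 0.0]
ft_force: [-5.9, 0.8, 11.3]
width: 0.0001
```

Emit:
drive_tool(
  plan=[
    {"rx": 0.0, "ry": 0.0, "rz": 0.0, "x": 0.0, "y": 0.0, "z": -0.01, "fingers": 0.0},
    {"rx": 0.0, "ry": 0.0, "rz": 0.0, "x": 0.0, "y": 0.0, "z": -0.06, "fingers": 0.0},
    {"rx": 0.0, "ry": 0.0, "rz": 0.0, "x": 0.0, "y": 0.0, "z": -0.085, "fingers": 0.0},
    {"rx": 0.0, "ry": 0.0, "rz": 0.0, "x": 0.001, "y": -0.06, "z": -0.085, "fingers": 0.0},
    {"rx": 0.0, "ry": 0.0, "rz": 0.0, "x": 0.001, "y": -0.12, "z": -0.085, "fingers": 0.0},
    {"rx": 0.0, "ry": 0.0, "rz": 0.0, "x": 0.001, "y": -0.13, "z": -0.085, "fingers": 0.0},
    {"rx": 0.0, "ry": 0.0, "rz": 0.0, "x": 0.001, "y": -0.13, "z": -0.085, "fingers": 0.0},
  ],
)

```text
time: 5.05
ee_pos: [0.5713, 0.1, 0.1892]
eef_rot: [0.997, -0.082, 0.0, 0.0]
ft_force: [0.4, -0.2, -1.0]
width: 0.0002
```

```bash
cat > chk.py <<'E'
from h import *
import sys
s=monitor.read_state();print(s['time'],s['ee_pos'],s['ft_force'])
c=np.array([.4907,-.0176]);yaw=-.1732;Rb=np.array([[np.cos(yaw),-np.sin(yaw)],[np.sin(yaw),np.cos(yaw)]])
for cam in ['top','side']:
    d=snap(cam,cam+sys.argv[1]);P=cloud(d);B=(P[...,:2]-c)@Rb;z=P[...,2]
    for n,y in [('left',.13),('mid',0),('right',-.13)]:
        k=(abs(B[...,1]-y)<.013)&(z>.024)&(z<.1)&(B[...,0]>.03)&(B[...,0]<.13)&(d['depth']>0)
        q=k&(abs(B[...,0]-.063)<.008)
        print(cam,n,k.sum(),'bx',(B[k][:,0].min().round(4),B[k][:,0].max().round(4)) if k.any() else '','padz',np.median(z[q]) if q.any() else None)
    k=(z>.01)&(z<.025)&(abs(B[...,0])<.2)&(abs(B[...,1])<.21)&(d['depth']>0)
    print(cam,cv2.minAreaRect((B[k]*1000).astype(np.float32)))
E
python3 chk.py 3
```

```text
5.05 [0.57130229 0.10002805 0.18921012] [ 0.38167401 -0.20443333 -0.99869969]
top left 0 bx  padz None
top mid 238 bx (np.float64(0.0432), np.float64(0.1177)) padz 0.0333386379288414
top right 218 bx (np.float64(0.0512), np.float64(0.13)) padz 0.06475442143531152
top ((0.045684814453125, 0.0860748291015625), (280.1669921875, 380.0518493652344), 0.02049567550420761)
side left 114 bx (np.float64(0.0547), np.float64(0.1275)) padz 0.06943229632155445
side mid 156 bx (np.float64(0.0444), np.float64(0.1173)) padz 0.035150968331581045
side right 197 bx (np.float64(0.0532), np.float64(0.1284)) padz 0.06525874746995403
side ((0.3068695068359375, -0.2798004150390625), (280.2062072753906, 383.74395751953125), 0.10827860236167908)
```

View pics/side3.png

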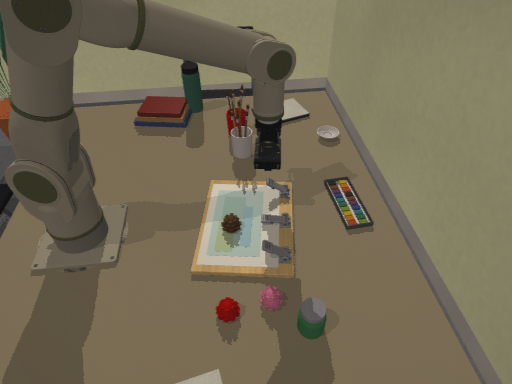

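The middle lever is level at (277,219), with its pad at 35 mm. The end levers are still up and the board hasn't moved. Next is the left lever, on the mug's side.

Emit:
drive_tool(
  plan=[
    {"rx": 0.0, "ry": 0.0, "rz": 0.0, "x": 0.0, "y": 0.0, "z": 0.038, "fingers": 0.0},
    {"rx": 0.0, "ry": 0.0, "rz": 0.0, "x": 0.0, "y": 0.0, "z": 0.046, "fingers": 0.0},
    {"rx": 0.0, "ry": 0.0, "rz": 0.0, "x": 0.0, "y": 0.0, "z": 0.054, "fingers": 0.0},
    {"rx": 0.0, "ry": 0.0, "rz": 0.0, "x": 0.0, "y": 0.0, "z": 0.062, "fingers": 0.0},
    {"rx": 0.0, "ry": 0.0, "rz": 0.0, "x": 0.0, "y": 0.0, "z": 0.07, "fingers": 0.0},
    {"rx": 0.0, "ry": 0.0, "rz": 0.0, "x": 0.0, "y": 0.0, "z": 0.076, "fingers": 0.0},
    {"rx": 0.0, "ry": 0.0, "rz": 0.0, "x": 0.0, "y": 0.0, "z": 0.08, "fingers": 0.0},
    {"rx": 0.0, "ry": 0.0, "rz": 0.0, "x": 0.0, "y": 0.0, "z": 0.084, "fingers": 0.0},
    {"rx": 0.0, "ry": 0.0, "rz": 0.0, "x": 0.0, "y": 0.0, "z": 0.085, "fingers": 0.0},
    {"rx": 0.0, "ry": 0.0, "rz": 0.0, "x": 0.0, "y": 0.0, "z": 0.085, "fingers": 0.0},
  ],
)

```text
time: 6.4
ee_pos: [0.5713, 0.0998, 0.1049]
eef_rot: [0.997, -0.083, 0.0, 0.0]
ft_force: [-5.1, -0.6, 10.2]
width: 0.0008
```

Emit:
drive_tool(
  plan=[
    {"rx": 0.0, "ry": 0.0, "rz": 0.0, "x": 0.0, "y": 0.0, "z": -0.01, "fingers": 0.0},
    {"rx": 0.0, "ry": 0.0, "rz": 0.0, "x": 0.0, "y": 0.0, "z": -0.06, "fingers": 0.0},
    {"rx": 0.0, "ry": 0.0, "rz": 0.0, "x": 0.0, "y": 0.0, "z": -0.085, "fingers": 0.0},
    {"rx": 0.0, "ry": 0.0, "rz": 0.0, "x": 0.0, "y": 0.06, "z": -0.085, "fingers": 0.0},
    {"rx": 0.0, "ry": 0.0, "rz": 0.0, "x": 0.0, "y": 0.12, "z": -0.085, "fingers": 0.0},
    {"rx": 0.0, "ry": 0.0, "rz": 0.0, "x": 0.0, "y": 0.18, "z": -0.085, "fingers": 0.0},
    {"rx": 0.0, "ry": 0.0, "rz": 0.0, "x": 0.0, "y": 0.24, "z": -0.085, "fingers": 0.0},
    {"rx": 0.0, "ry": 0.0, "rz": 0.0, "x": 0.0, "y": 0.26, "z": -0.085, "fingers": 0.0},
    {"rx": 0.0, "ry": 0.0, "rz": 0.0, "x": 0.0, "y": 0.26, "z": -0.085, "fingers": 0.0},
  ],
)

```text
time: 7.52
ee_pos: [0.5279, -0.1587, 0.1894]
eef_rot: [0.996, -0.085, 0.0, 0.0]
ft_force: [-0.2, 0.6, -0.0]
width: 0.0007
```

```bash
python3 chk.py 4
```

```text
7.525 [ 0.52791211 -0.15866551  0.1894138 ] [-0.15937752  0.63730869 -0.0374053 ]
top left 266 bx (np.float64(0.043), np.float64(0.1291)) padz 0.033609075836327995
top mid 263 bx (np.float64(0.0428), np.float64(0.1287)) padz 0.03301918876462695
top right 3 bx (np.float64(0.0526), np.float64(0.1269)) padz None
top ((-0.0349578857421875, 0.056732177734375), (280.09613037109375, 379.760986328125), 0.014630869030952454)
side left 28 bx (np.float64(0.1012), np.float64(0.1241)) padz None
side mid 34 bx (np.float64(0.1023), np.float64(0.1296)) padz None
side right 193 bx (np.float64(0.0532), np.float64(0.1283)) padz 0.0662395192671908
side ((0.2375640869140625, 0.796051025390625), (280.5479431152344, 384.76348876953125), 0.03151650354266167)
```

View pics/side4.png

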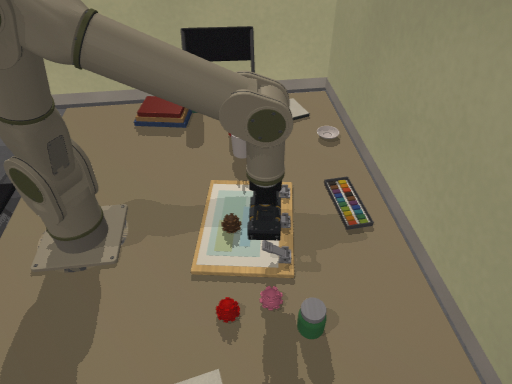

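Left and middle are down (pads ≈33 mm in the top view), the right lever is still raised at (275,250), and the board hasn't moved. The right lever comes last.

Emit:
drive_tool(
  plan=[
    {"rx": 0.0, "ry": 0.0, "rz": 0.0, "x": -0.002, "y": -0.002, "z": 0.038, "fingers": 0.0},
    {"rx": 0.0, "ry": 0.0, "rz": 0.0, "x": -0.002, "y": -0.002, "z": 0.046, "fingers": 0.0},
    {"rx": 0.0, "ry": 0.0, "rz": 0.0, "x": -0.002, "y": -0.002, "z": 0.054, "fingers": 0.0},
    {"rx": 0.0, "ry": 0.0, "rz": 0.0, "x": -0.002, "y": -0.002, "z": 0.062, "fingers": 0.0},
    {"rx": 0.0, "ry": 0.0, "rz": 0.0, "x": -0.002, "y": -0.002, "z": 0.07, "fingers": 0.0},
    {"rx": 0.0, "ry": 0.0, "rz": 0.0, "x": -0.002, "y": -0.002, "z": 0.076, "fingers": 0.0},
    {"rx": 0.0, "ry": 0.0, "rz": 0.0, "x": -0.002, "y": -0.002, "z": 0.08, "fingers": 0.0},
    {"rx": 0.0, "ry": 0.0, "rz": 0.0, "x": -0.002, "y": -0.002, "z": 0.084, "fingers": 0.0},
    {"rx": 0.0, "ry": 0.0, "rz": 0.0, "x": -0.002, "y": -0.002, "z": 0.085, "fingers": 0.0},
    {"rx": 0.0, "ry": 0.0, "rz": 0.0, "x": -0.002, "y": -0.002, "z": 0.085, "fingers": 0.0},
  ],
)

```text
time: 8.88
ee_pos: [0.5266, -0.1545, 0.1048]
eef_rot: [0.997, -0.083, -0.0, 0.0]
ft_force: [-5.2, 0.9, 10.2]
width: 0.0005
```

Emit:
drive_tool(
  plan=[
    {"rx": 0.0, "ry": 0.0, "rz": 0.0, "x": 0.0, "y": 0.0, "z": -0.01, "fingers": 0.0},
    {"rx": 0.0, "ry": 0.0, "rz": 0.0, "x": 0.0, "y": 0.0, "z": -0.06, "fingers": 0.0},
    {"rx": 0.0, "ry": 0.0, "rz": 0.0, "x": 0.0, "y": 0.0, "z": -0.12, "fingers": 0.0},
    {"rx": 0.0, "ry": 0.0, "rz": 0.0, "x": 0.0, "y": 0.0, "z": -0.18, "fingers": 0.0},
    {"rx": 0.0, "ry": 0.0, "rz": 0.0, "x": -0.05, "y": 0.05, "z": -0.2, "fingers": 0.0},
    {"rx": 0.0, "ry": 0.0, "rz": 0.0, "x": -0.05, "y": 0.1, "z": -0.2, "fingers": 0.0},
    {"rx": 0.0, "ry": 0.0, "rz": 0.0, "x": -0.05, "y": 0.15, "z": -0.2, "fingers": 0.0},
    {"rx": 0.0, "ry": 0.0, "rz": 0.0, "x": -0.05, "y": 0.2, "z": -0.2, "fingers": 0.0},
    {"rx": 0.0, "ry": 0.0, "rz": 0.0, "x": -0.05, "y": 0.2, "z": -0.2, "fingers": 0.0},
    {"rx": 0.0, "ry": 0.0, "rz": 0.0, "x": -0.05, "y": 0.2, "z": -0.2, "fingers": 0.0},
  ],
)

```text
time: 10.12
ee_pos: [0.4445, -0.3428, 0.3043]
eef_rot: [0.997, -0.083, 0.0, -0.0]
ft_force: [0.1, -0.5, -0.2]
width: 0.0003
```

```bash
python3 chk.py 5; python3 -c "
from h import *
for c in ['top','side']:
  for l in ['mug','jar','cone']: print(c,l,[(np.round(x['centre'],3).tolist(),round(x['confidence'],2)) for x in nets.find_in(l,c)])
"
```

```text
10.125 [ 0.44446141 -0.3428391   0.30432279] [ 0.09326344 -0.48197581 -0.24106124]
top left 261 bx (np.float64(0.0425), np.float64(0.1243)) padz 0.03360816842657921
top mid 262 bx (np.float64(0.0427), np.float64(0.1268)) padz 0.033693104123936446
top right 257 bx (np.float64(0.0426), np.float64(0.1246)) padz 0.03418198455700461
top ((-0.0204620361328125, 0.1479949951171875), (380.0234069824219, 280.0697326660156), 89.9181900024414)
side left 125 bx (np.float64(0.0449), np.float64(0.1275)) padz 0.03468822014262646
side mid 162 bx (np.float64(0.0444), np.float64(0.1296)) padz 0.034719207038312216
side right 209 bx (np.float64(0.0448), np.float64(0.1285)) padz 0.03446512626574094
side ((0.774658203125, -0.382904052734375), (384.2417907714844, 280.1914978027344), 89.80540466308594)
top mug [([0.5, 0.497, 0.079], 0.94), ([0.51, 0.361, 0.069], 0.77)]
top jar [([0.544, -0.156, 0.034], 0.73), ([0.602, -0.357, 0.082], 0.65)]
top cone [([0.424, -0.301, 0.036], 0.81), ([0.521, -0.28, 0.035], 0.74), ([0.446, -0.039, 0.05], 0.73), ([0.594, 0.095, 0.036], 0.29)]
side mug [([0.546, -0.163, 0.033], 0.18)]
side jar [([0.602, -0.386, 0.075], 0.9), ([0.584, 0.093, 0.033], 0.27)]
side cone [([0.416, -0.318, 0.036], 0.65), ([0.524, -0.303, 0.036], 0.63)]
```

View pics/top5.png

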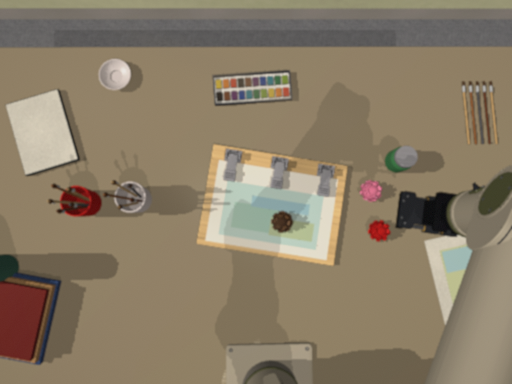

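All three levers lie level at (233,165), (279,172) and (325,180). The board, cone, mug and jar are where they were, and the arm is clear of everything.

```bash
python3 -c "
from bench import workorder
print(workorder.close_job())"
```

```text
the job is handed in; nothing more can be done
None
```

I pressed the three levers down with shut fingertips in the order middle, left, right (the white mug with brushes stands at the left end) and handed the job in at about 10 s. `close_job` gives no verdict.

- **Levers:** All three pads read 33–35 mm above the table in both cameras, against 35 mm expected when fully down. Each press ended at about 10–11 N against the stop. After each of the first two presses, the camera showed the levers not yet pressed still raised.
- **Board:** The top camera puts it within about 0.2 mm of where it lay.
- **Mug, jar and cone:** The top camera places them within about 3 mm of their starting points, which is within its error. They look upright in the picture.
- **Arm:** It finished clear of everything, with no contact force on the tool.
- **Checks that disagreed:** In the last side view the networks missed the mug and the brown cone. In both views they gave some false hits on the levers. I went by the top-view positions and the picture instead.

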